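# Switch over the locking air valve

### The arm

A 6-joint arm with a two-finger parallel gripper is mounted at the origin on the work surface. World frame = base frame: x ahead of the robot, y to its left, z up, the work surface at z = 0. Lengths are in mm, angles in degrees, forces in N, time in s.
With the tool pointing down it reaches from about 250 to 775 mm from the base axis. Payload 4 kg.
Tool frame: the origin (TCP) lies on the centre line of the jaws, within the pads' length; the fingertips stand 25 mm ahead of it and the grasp point (between the pads) lies 6 mm ahead of it; z points along the fingers, y is the direction in which the jaws open and shut (so a half turn about z gives the same grasp; the last joint's range is limited). The gripper opens to 85 mm and grips with 20 to 120 N. Pads are 22 mm wide; open, the fingers measure 114 mm over their backs; the gripper's body (76 mm by 85 mm) begins 54 mm behind the grasp point. The pads swing forward as they close: fully open they stand 13 mm farther back than shut.
Start: joints at [70.525, 4.996, 78.535, -0, 96.463, -5.907], TCP at [129.033, 534.664, 256.341] pointing down, gripper open.
Joint ranges: [-177.83, 177.83], [-43.37, 116.18], [15.69, 146.23], [-61.86, 241.86], [9.47, 152.12], [-147.06, 147.06]. Speed limits (degrees/s): [159.86, 159.86, 180, 180, 180, 180].

### API

Orientations are given as a 3x3 rotation matrix whose columns are the frame's x, y, z axes.
In Python, from plant import arm gives the robot as it stands. Calls block until the motion is done:
- arm.move_to(position, orientation): joint-space move of the TCP to a pose.
- arm.movel(position, ori=None, max_speed=150, threshold=None): straight line of the TCP; ori=None keeps the orientation; max_speed is the mean speed in mm/s. With threshold (N) it stops when the force on the tool has changed by that much, and returns True; else False.
- arm.movej(angles): joint-space move.
- arm.grip(opening): finger opening in mm; the grip force is fixed at half the most; returns when the fingers have stopped.
- arm.wait(seconds).
- arm.inverse_kinematics(position, orientation): joint angles nearest the present ones, or None.
- arm.sense(): the state.
- arm.capture(name): name is "side" or "top" or "wrist"; returns a dict with "img" (384x512x3 uint8, blue, green, red), "range_z" (384x512 float32, mm along the optical axis (not along the pixel's ray), 0 where there is no reading), "fov_y" (degrees; the focal length in pixels is half the picture's height over the tangent of half this angle, whatever the lens; pixels are square), "cx", "cy" (the principal point, pixels), "distortion" ([k1, k2, p1, p2, k3] as OpenCV has them; the pictures are not rectified), "extrinsics" (4x4, takes a point from camera to world coordinates); the wrist camera has in their place "T_tool_cam" (4x4, takes a point from camera to tool coordinates, whose origin is the TCP and whose axes are the flange's). Camera axes: x right, y up, looking along -z (the intrinsics and any distortion apply to the point x, -y, -z); pixel columns grow to the right and rows downward; lengths in mm; the calibration is good to about 2 mm. A picture is of the moment at which its call begins: read the wrist's pose just before it.
A pose or a line that the arm cannot do raises arm.IKError and nothing moves.
- arm.close_job(): hands the job in, once; it reports no verdict.
The state is a dict: "time_s": time; "joint_pos": joint angles; "joint_vel": joint speeds; "tau": joint torques, N m; "tool_pos": TCP position; "tool_rot": TCP orientation; "wrist_force": force on the tool from outside, world axes, zero at the start; "torque": the same for the moment, N m; "grip_width": finger opening in mm.
Only numpy, scipy, OpenCV 4.12 (cv2) and the standard library are available. Lean on these libraries where they do the work, as an engineer would, in place of code of your own. Each camera call takes 0.05 s, during which the arm holds its last target.

### The job

Switch the bench's air valve from its parked position to its working position: pull the grey bar knob up to unlock it, turn it clockwise, feeling with a light push for the notch where it can go down, then push it down fully home and let go. Never press it down harder than about 20 N, because the sprung detent ring under it would be damaged, and leave the other things on the bench where they are.

Things in the scene. Friction and masses are not known exactly. Their poses are not given: they have to be found in the camera images.
- valve: Air selector valve screwed to the bench: steel base plate 120 x 240 x 8 mm (x by y), an 86 mm square grey block in its middle, a grey filter canister (52 mm across, 82 mm high) at +90 mm y and a small round gauge (42 mm across, 76 mm high) at -85 mm y. Origin: centre of the plate's underside, on the bench; z up. The knob's axis is the vertical line through this origin.
- knob_grip (a point): Point to grip on the grey bar knob on top of the valve: on the knob's axis, 114 mm above the bench when the knob is home. The bar is 48 mm long (this point's x axis runs along it), 16 mm thick (y) and 36 mm tall, its foot sunk in the skirt, its top 12 mm above this point; it stands on a round black skirt, 71 mm across, 6 mm thick, whose top lies 24 mm below this point. The point moves and turns with the knob.
- pull (a joint): How far the knob is pulled up, m: 0 = home (its two locking pins rest on the floor of the detent ring), upper stop at 0.014. It stays where it is left: friction of about 3 N either way. The ring's teeth are 8 mm high, so the knob turns freely only when it is pulled up by more than 8 mm.
- knob (a joint): Turn of the knob, rad, growing clockwise seen from above; stops at -0.12 and 1.55. It starts near 0 in the wide parked pocket. The working notch lies clockwise, its centre anywhere from 0.78 to 1.38 (it differs each time and is not measured); the pins enter it only within about 0.04 rad of its centre. From 0.65 up to the notch, and beyond the notch, the pins stand on the flat tops of the teeth.
- ring (a joint): How far the spring-loaded steel detent ring under the knob is pressed down, m: 0 at rest, growing downward by 1 mm for each 4 N with which the pins press on its teeth or, in a notch, on its floor. Bottoms out at 0.008; it is damaged beyond 0.005 (20 N). When the pins come over the notch while pressing lightly, the ring springs up around them and the push on the hand falls to the knob's own 3 N of friction or less.
- can: Bystander: spray can, upright, 54 mm across, 135 mm high.
- collar: Bystander: short black rubber tube piece, upright, 56 mm across, 50 mm high.
- hammer: Bystander: hammer lying flat, about 260 mm long, to the right of the valve.
- wrench: Bystander: wrench lying flat, 170 mm long, in front of the valve.
- socket: Bystander: steel socket, upright, 28 mm across, 36 mm high.
- fitting: Bystander: brass pipe fitting, upright, 30 mm across, 34 mm high.
- disc: Bystander: brown grinding disc lying flat, 90 mm across, 6 mm thick.

How it is judged (in metres and radians):
On the way, in this order (a step that is already met when the one before it is completed fails the run):
1. the knob is pulled up clear of the ring's teeth (more than 8.5 mm) in the parked position (value of joint pull above 0.0085 m and value of joint knob below 0.45 rad), for 0.1 s.
2. while still raised, the knob is turned clockwise out of the parked pocket (beyond 0.65 rad) (value of joint pull above 0.002 m and value of joint knob above 0.65 rad), for 0.1 s.
At the end, for the whole second after the job is handed in: The knob is pushed home (pulled up by less than 2 mm) in the working notch (turned clockwise beyond 0.67 rad), with the detent ring sprung back to within 2 mm of rest; nothing is held (value of joint each of pull, ring below 0.002 m and value of joint knob above 0.67 rad); the robot touches nothing.
It fails at once if the knob is pressed onto the detent ring with more than about 20 N (ring pressed down by more than 5 mm) (value of joint ring above 0.005 m).
It fails at once if a bystander is moved by more than 30 mm (distance of any of can, collar, hammer, wrench, socket, fitting, disc from where it was at the start of the episode above 0.03 m).
It also fails if it takes over 64 s, if anything falls off the work surface, if the arm or the gripper's body presses on something with over 40 N, if the wrist force passes 120 N, or if a joint passes its speed limit or range.

## Working session

There is one attempt and no reset: what is moved stays moved. The work goes in short steps, each a Python script; the robot and the scene stay as the last script left them, time stands still between calls to the robot, and variables do not carry over. Pictures are saved under pics/ and viewed, and the job is handed in when it is done.

```bash
ls; mkdir -p pics
cat > h.py <<'E'
import numpy as np, cv2
from plant import arm
def cap(name,fn):
    s=arm.sense(); c=arm.capture(name)
    if 'extrinsics' in c: T=np.array(c['extrinsics'])
    else:
        W=np.eye(4);W[:3,:3]=s['tool_rot'];W[:3,3]=s['tool_pos'];T=W@np.array(c['T_tool_cam'])
    c['T']=T; cv2.imwrite('pics/'+fn+'.png',c['img'])
    h=c['img'].shape[0]; f=h/2/np.tan(np.radians(c['fov_y'])/2)
    c['K']=np.array([[f,0,c['cx']],[0,f,c['cy']],[0,0,1.]]);c['D']=np.array(c['distortion'],float)
    return c
def rays(c,px):
    p=cv2.undistortPoints(np.array(px,float).reshape(-1,1,2),c['K'],c['D']).reshape(-1,2)
    d=np.c_[p[:,0],-p[:,1],-np.ones(len(p))]
    return c['T'][:3,3],d@c['T'][:3,:3].T,d
def onplane(c,px,z):
    o,d,_=rays(c,px); return o+d*((z-o[2])/d[:,2])[:,None]
def depthpt(c,px):
    o,d,_=rays(c,px); p=np.array(px).astype(int).reshape(-1,2)
    return o+d*c['range_z'][p[:,1],p[:,0]][:,None]
E
python3 - <<'E'
from h import *
import pickle
for n in ['side','top','wrist']:
    c=cap(n,n+'0'); pickle.dump({k:c[k] for k in c},open(n+'0.pkl','wb'))
    print(n,c['fov_y'],c['D'],np.round(c['T'],3).tolist())
s=arm.sense();print(s)
E
```

```text
pics
side 43.63605303862403 [-0.10428261  0.          0.          0.          0.        ] [[0.972, 0.137, -0.19, 380.137], [-0.235, 0.548, -0.803, -857.599], [-0.006, 0.825, 0.565, 692.783], [0.0, 0.0, 0.0, 1.0]]
top 51.962540736005316 [0.02042836 0.         0.         0.         0.        ] [[0.005, 0.999, -0.032, 522.581], [-1.0, 0.005, -0.0, 28.348], [0.0, 0.032, 0.999, 922.342], [0.0, 0.0, 0.0, 1.0]]
wrist 65.0044860144022 [-0.04025415  0.          0.          0.          0.        ] [[0.234, -0.935, -0.265, 61.23], [0.972, 0.225, 0.065, 550.76], [-0.002, -0.273, 0.962, 372.584], [0.0, 0.0, 0.0, 1.0]]
{'time_s': 0.15, 'joint_pos': array([ 7.05240315e+01,  5.03252829e+00,  7.86069580e+01,  7.14700845e-04,
        9.64632291e+01, -5.90785776e+00]), 'joint_vel': array([-0.08836725, -0.16474473, -0.28376896, -0.04328025,  0.03847265,
       -0.02692633]), 'tau': array([ 1.34635160e-03, -3.52371347e+01, -3.13678837e+01, -8.47003867e-05,
        8.08088807e-03, -5.43271327e-06]), 'tool_pos': array([128.92072837, 534.31811639, 255.35933138]), 'tool_rot': array([[-9.72091990e-01,  2.34599213e-01, -6.09398991e-04],
       [ 2.34599922e-01,  9.72090548e-01, -1.68601116e-03],
       [ 1.96854108e-04, -1.78192290e-03, -9.99998393e-01]]), 'wrist_force': array([ 0.33563116,  0.6999497 , -0.22096074]), 'torque': array([-0.01222794, -0.0395649 ,  0.0174346 ]), 'grip_width': 85.45081822055926}
```

View pics/side0.png

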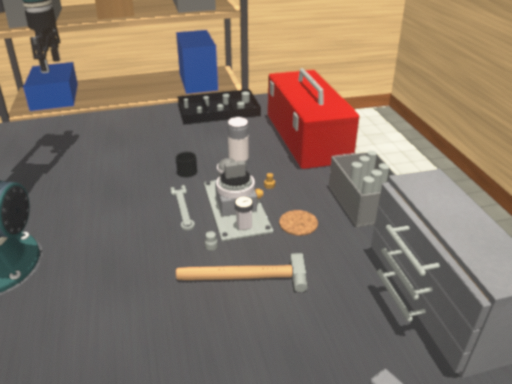

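View pics/top0.png

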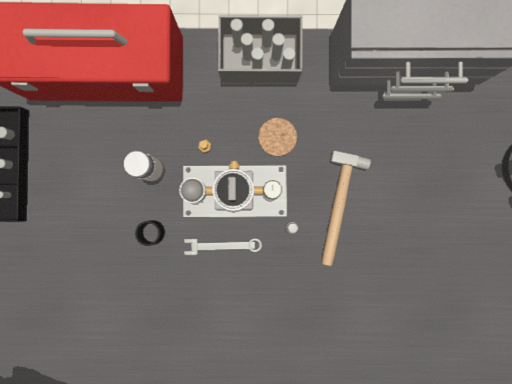

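The side view shows the valve around (237,190), with the spray can behind it. The top view shows the knob at about (232,189) with its bar roughly along world x, the canister at (192,190) and the gauge at (272,190). I'll measure the knob next, then take a wrist view from above.

Run:
```python
from h import *
import pickle
c=pickle.load(open('top0.pkl','rb'))
im=c['img'];cv2.imwrite('pics/top0z.png',cv2.resize(im[140:240,160:310],None,fx=5,fy=5,interpolation=cv2.INTER_CUBIC))
d=c['range_z']
p=depthpt(c,[[232,189],[232,184],[232,196],[222,189],[192,190],[272,190],[240,170]]);print(np.round(p,1))
# corner of plate contour
p=onplane(c,[[183,166],[287,166],[287,217],[183,217]],8);print(np.round(p,1))
```

```text
[[561.   75.2 123.9]
 [571.1  75.2 124.2]
 [546.7  75.  124.5]
 [562.7  98.6  86.4]
 [560.5 163.3  79.6]
 [561.7  -8.2  72.5]
 [604.4  61.   75. ]]
[[619.5 196.2   8. ]
 [620.7 -45.7   8. ]
 [502.1 -45.9   8. ]
 [501.1 195.    8. ]]
```

View pics/top0z.png

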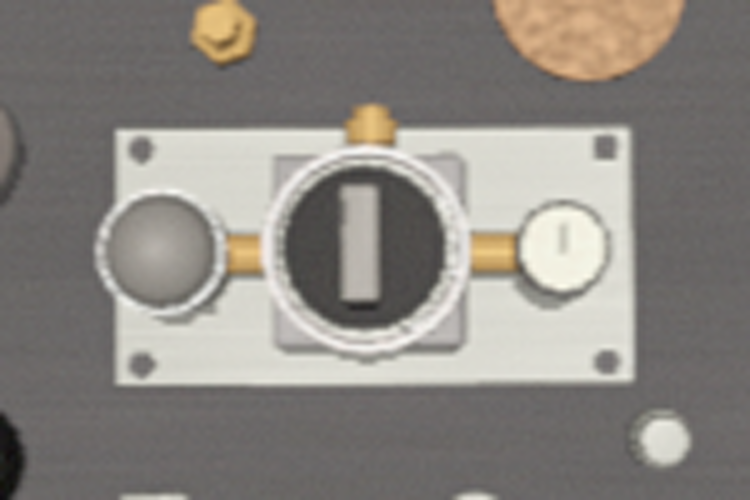

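```bash
cat >> h.py <<'E'
def R(yaw,flip=-1):  # tool down, yaw deg ccw seen from above; jaw axis y at yaw 0
    a=np.radians(yaw); ex=np.array([np.cos(a),np.sin(a),0])*flip; z=np.array([0,0,-1.])
    return np.c_[ex,np.cross(z,ex),z]
E
python3 - <<'E'
from h import *
import pickle
for fl in (-1,1):
  for y in (10,0,-45,-80,-89):
    q=arm.inverse_kinematics([561,75,120],R(y,fl)); print(fl,y,None if q is None else np.round(q,1))
print(np.round(arm.sense()['tool_rot'],2))
arm.move_to([530,75,260],R(0,-1))
for i,p in enumerate([[530,75,260],[580,60,260]]):
    arm.movel(p) if i else 0
    c=cap('wrist','w%d'%i); pickle.dump(c,open('w%d.pkl'%i,'wb'))
print(arm.sense()['time_s'])
E
```

```text
-1 10 [  1.9  10.8  87.8  -0.   81.4 -98.1]
-1 0 [  1.9  10.8  87.8  -0.   81.4 -88.1]
-1 -45 [  1.9  10.8  87.8  -0.   81.4 -43.1]
-1 -80 [ 1.9 10.8 87.8 -0.  81.4 -8.1]
-1 -89 [ 1.9 10.8 87.8 -0.  81.4  0.9]
1 10 [ 1.9 10.8 87.8 -0.  81.4 81.9]
1 0 [ 1.9 10.8 87.8 -0.  81.4 91.9]
1 -45 [  1.9  10.8  87.8  -0.   81.4 136.9]
1 -80 None
1 -89 None
[[-0.97  0.23 -0.  ]
 [ 0.23  0.97 -0.  ]
 [ 0.   -0.   -1.  ]]
2.9333
```

View pics/w0.png

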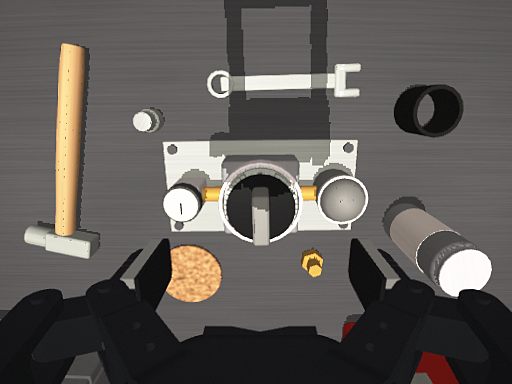

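View pics/w1.png

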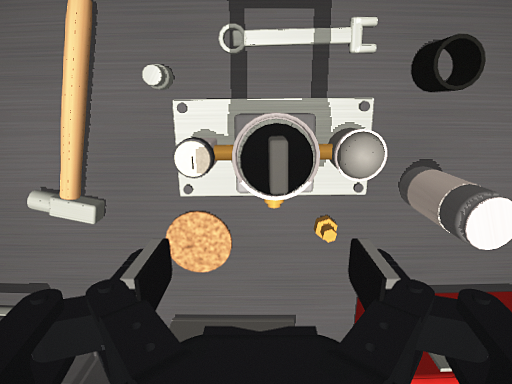

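Both wrist views show the bar: in w0 at about (260,215), in w1 at about (278,165). Its top face comes next, segmented by range in both views and compared with triangulation.

Run:
```python
from h import *
import pickle
O=[]
for n in ('top0','w0','w1'):
    c=pickle.load(open(n+'.pkl','rb'))
    v,u=np.mgrid[0:384,0:512]; px=np.c_[u.ravel(),v.ravel()]
    P=depthpt(c,px); 
    m=(np.linalg.norm(P[:,:2]-[561,75],axis=1)<45)&(P[:,2]>118)&(P[:,2]<135)&(c['range_z'].ravel()>0)
    q=P[m]; r=cv2.minAreaRect(q[:,:2].astype(np.float32)); pr=cv2.minAreaRect(px[m].astype(np.float32))
    X=q[:,:2]-q[:,:2].mean(0); w,V=np.linalg.eigh(X.T@X); a=np.degrees(np.arctan2(V[1,1],V[0,1]))
    print(n,m.sum(),q.mean(0).round(1),np.median(q[:,2]).round(1),'rect',np.round(r[0],1),np.round(r[1],1),round(r[2],1),'pca',round(a,1))
    o,d,_=rays(c,[pr[0]]); O.append((o,d[0]/np.linalg.norm(d[0])))
for i,j in ((1,2),(0,1),(0,2)):
    A=np.zeros((3,3));b=np.zeros(3)
    for k in (i,j):
        o,d=O[k];M=np.eye(3)-np.outer(d,d);A+=M;b+=M@o
    print(i,j,np.linalg.solve(A,b).round(1))
print(arm.sense()['tool_pos'],np.round(arm.sense()['wrist_force'],2),arm.sense()['torque'])
```

```text
top0 184 [562.3  75.2 124.2] 124.5 rect [562.   75.4] [47.  15.6] 4.1 pca -176.4
w0 894 [559.8  76.5 125.2] 125.5 rect [561.   76.5] [46.9 16. ] 1.4 pca -178.2
w1 1030 [560.4  76.2 125.3] 125.5 rect [561.6  76.2] [47.9 15.6] 1.5 pca -178.4
1 2 [561.4  76.5 120.5]
0 1 [562.4  76.1 117.7]
0 2 [562.5  76.3 115. ]
[579.44576222  60.48413227 259.84336966] [-0.81  0.53 -0.15] [0.01063587 0.00909569 0.05055464]
```

```bash
cat >> h.py <<'E'
def st(tag=''):
    s=arm.sense();r=s['tool_rot']
    print(tag,'t%.2f'%s['time_s'],np.round(s['tool_pos'],2),'yaw%.2f'%np.degrees(np.arctan2(-r[1,0],-r[0,0])),'F',np.round(s['wrist_force'],1),'M',np.round(s['torque'],2),'g%.1f'%s['grip_width'],flush=True)
    return s
E
python3 - <<'E'
from h import *
arm.move_to([561.5,76,170],R(1.5)); st('above')
hit=arm.movel([561.5,76,121],max_speed=60,threshold=8); arm.wait(.2);st('down %s'%hit)
if not hit:
    arm.grip(10); st('grip'); arm.wait(.3); st('grip')
c=cap('side','s1')
E
```

```text
above t3.39 [561.04  76.22 170.39] yaw1.53 F [ 1.  -0.3  1.7] M [-0.03 -0.04  0.02] g85.2
down False t4.56 [561.81  76.03 121.57] yaw1.50 F [-0.3  0.1  0.6] M [ 0.04 -0.03 -0.03] g85.8
grip t5.20 [561.48  76.38 121.05] yaw1.51 F [-0.1  2.6  0.3] M [ 0.21  0.08 -0.03] g15.2
grip t5.50 [561.49  76.3  121.04] yaw1.50 F [-0.4  2.5 -0.2] M [ 0.4   0.02 -0.01] g14.7
```

View pics/s1.png

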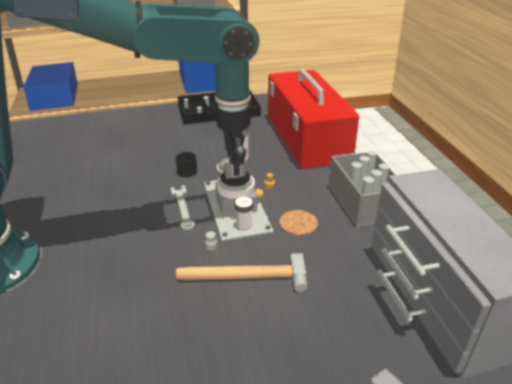

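The jaws hold the bar, with an opening of about 15 mm, in the side view at (237,165). Next I pull up.

Run:
```python
from h import *
for dz in (4,8,12):
    h=arm.movel([561.5,76.3,121+dz],max_speed=30,threshold=20); st('up%d %s'%(dz,h))
arm.wait(.3); st()
```

```text
up4 False t5.83 [561.46  76.34 124.92] yaw1.50 F [ 0.7  2.1 -2.3] M [ 0.29 -0.14 -0.1 ] g15.4
up8 False t6.12 [561.46  76.35 129.3 ] yaw1.50 F [ 0.9  1.7 -1.4] M [ 0.39 -0.1  -0.02] g14.7
up12 False t6.40 [561.47  76.37 133.51] yaw1.51 F [ 0.   3.1 -1. ] M [ 0.36 -0.04 -0.06] g15.3
 t6.70 [561.51  76.35 133.51] yaw1.50 F [-1.6  2.4  1.8] M [ 0.43  0.22 -0.07] g15.2
```

Run:
```python
from h import *
h=arm.movel([561.5,76.3,138],max_speed=10,threshold=9); st('stop? %s'%h)
arm.movel([561.5,76.3,133],max_speed=30);arm.wait(.2); st('back')
```

```text
stop? True t7.10 [561.46  76.43 134.98] yaw1.49 F [1.2 1.2 2.5] M [-0.19 -0.16 -0.09] g14.9
back t7.55 [561.59  76.3  133.07] yaw1.52 F [-0.5  0.9  2.1] M [ 0.13 -0.06 -0.06] g15.0
```

The upper stop was felt at z≈135, which is 14 mm above the home height, so the knob follows the hand. Next I turn it clockwise.

Run:
```python
from h import *
for y in (-8,-18,-28,-38,-40.5):
    arm.move_to([561.5,76.3,132.5],R(y)); st('y%d'%y)
arm.wait(.3); st()
```

```text
y-8 t7.83 [561.45  76.44 132.42] yaw-7.81 F [-0.6  1.8  1.5] M [ 0.26  0.   -0.04] g14.8
y-18 t8.12 [561.47  76.48 132.42] yaw-17.72 F [0.3 2.1 2.3] M [ 0.4  -0.   -0.04] g15.0
y-28 t8.42 [561.48  76.56 132.43] yaw-27.68 F [-0.4  2.9  1.2] M [ 0.49  0.04 -0.05] g15.1
y-38 t8.71 [561.5   76.6  132.44] yaw-37.66 F [1.3 3.7 0.6] M [ 0.58  0.01 -0.01] g15.0
y-40 t8.96 [561.47  76.6  132.4 ] yaw-40.28 F [0.7 3.9 0.9] M [ 0.71 -0.05 -0.02] g15.2
 t9.26 [561.49  76.59 132.44] yaw-40.43 F [1.9 5.9 0.6] M [ 0.9  -0.01  0.12] g15.5
```

Run:
```python
from h import *
def fz(n=6):
    v=[]
    for _ in range(n): v.append(arm.sense()['wrist_force']); arm.wait(.02)
    return np.mean(v,0).round(2)
arm.movel([561.5,76.8,131.5],R(-40.5),max_speed=20); print(fz())
for z in (130.5,130,129.5,129,128.5,128.0):
    arm.movel([561.5,76.8,z],R(-40.5),max_speed=10); f=fz(); st(str((z,f)))
    if f[2]>8: break
```

```text
[0.47 3.56 1.55]
(130.5, array([-0.1 ,  3.71,  1.83])) t9.96 [561.48  76.7  130.46] yaw-40.50 F [-0.3  2.7  1.7] M [0.54 0.04 0.06] g15.2
(130, array([-0.2 ,  3.27,  2.18])) t10.31 [561.49  76.72 129.98] yaw-40.50 F [-0.1  3.7  2.5] M [0.53 0.05 0.1 ] g15.1
(129.5, array([0.26, 2.73, 2.16])) t10.66 [561.5   76.72 129.45] yaw-40.50 F [-0.2  3.4  0.6] M [0.47 0.03 0.  ] g14.9
(129, array([-0.11,  1.96,  1.89])) t11.01 [561.48  76.71 128.98] yaw-40.50 F [-0.4  2.2  2.6] M [0.4  0.08 0.03] g15.4
(128.5, array([-0.7 ,  2.21,  3.34])) t11.36 [561.51  76.72 128.62] yaw-40.50 F [0.1 1.6 3.3] M [0.32 0.2  0.02] g15.2
(128.0, array([-1.38,  1.95,  4.66])) t11.71 [561.52  76.75 128.28] yaw-40.50 F [-1.7  1.5  5.1] M [0.28 0.3  0.  ] g15.0
```

The tooth tops are felt at z≈129, a pull of 8 mm. Next I sweep with a light push.

```bash
cat >> h.py <<'E'
def fz(n=6):
    v=[]
    for _ in range(n): v.append(arm.sense()['wrist_force']); arm.wait(.02)
    return np.mean(v,0).round(2)
E
python3 - <<'E'
from h import *
C=[561.5,76.8]
arm.movel(C+[127.4],R(-40.5),max_speed=10); f0=fz(10); st(str(f0))
y=-40.5; 
while y>-79:
    y-=1.4; arm.move_to(C+[127.4],R(y)); f=fz(6); s=st('%.1f %s'%(y,f))
    if f[2]<f0[2]-2.2 or f[2]>12 or abs(s['torque'][2])>1: break
E
```

```text
[-1.87  1.66  5.58] t12.12 [561.51  76.75 127.8 ] yaw-40.50 F [-2.1  2.6  5.3] M [0.22 0.4  0.05] g15.0
-41.9 [-1.54  1.9   5.52] t12.47 [561.53  76.74 127.82] yaw-41.91 F [-1.7  2.   5.3] M [0.33 0.32 0.01] g15.0
-43.3 [-1.8   1.57  5.24] t12.82 [561.55  76.74 127.83] yaw-43.31 F [-2.2  1.8  5.7] M [0.28 0.33 0.04] g15.4
-44.7 [-1.74  1.89  5.5 ] t13.18 [561.54  76.75 127.81] yaw-44.71 F [-1.6  2.6  5. ] M [0.34 0.37 0.02] g15.4
-46.1 [-1.58  1.95  5.4 ] t13.53 [561.55  76.74 127.79] yaw-46.11 F [-1.9  2.3  5.6] M [ 0.3   0.35 -0.01] g15.6
-47.5 [-1.94  1.9   5.21] t13.88 [561.55  76.78 127.78] yaw-47.51 F [-2.   1.8  6.2] M [0.31 0.37 0.  ] g14.8
-48.9 [-1.81  1.91  5.43] t14.22 [561.53  76.8  127.78] yaw-48.91 F [-2.1  2.7  6.2] M [ 0.33  0.36 -0.06] g15.0
-50.3 [-1.4   2.1   5.53] t14.57 [561.57  76.8  127.81] yaw-50.31 F [-2.   2.9  5.5] M [0.27 0.38 0.03] g15.0
-51.7 [-1.62  1.87  5.35] t14.93 [561.57  76.81 127.81] yaw-51.71 F [-0.6  2.4  6.3] M [ 0.3   0.37 -0.02] g15.1
-53.1 [-1.05  1.92  5.55] t15.28 [561.57  76.81 127.79] yaw-53.11 F [-1.9  2.9  5.2] M [ 0.34  0.35 -0.02] g15.4
-54.5 [-1.72  1.97  5.34] t15.62 [561.59  76.82 127.78] yaw-54.51 F [-1.3  1.8  5.1] M [ 0.32  0.37 -0.03] g15.2
-55.9 [-1.98  1.86  5.37] t15.97 [561.6   76.82 127.81] yaw-55.91 F [-2.2  1.8  5.5] M [ 0.32  0.34 -0.06] g15.1
-57.3 [-0.25  2.12  2.87] t16.32 [561.59  76.86 127.22] yaw-57.29 F [-0.8  2.2  3.5] M [ 0.35  0.06 -0.09] g14.7
```

The push fell from 5.4 to 2.9 N at -57.3°, so the notch edge has been passed. I move a degree further in and lower carefully.

Run:
```python
from h import *
C=[561.55,76.8]
arm.move_to(C+[127.4],R(-58.4)); st(str(fz()))
for z in (126.4,125.4,124.4,123.4,122.4,121.7,121.2,120.8,120.4,120.1):
    h=arm.movel(C+[z],R(-58.4),max_speed=20,threshold=8); f=fz(); s=st('%.1f %s %s'%(z,h,f))
    if f[2]>8 or h: break
```

```text
[0.56 2.42 1.51] t16.68 [561.59  76.82 127.13] yaw-58.39 F [0.7 2.8 1.7] M [ 0.38 -0.03 -0.03] g15.3
126.4 False [0.72 2.47 0.63] t17.02 [561.56  76.85 126.15] yaw-58.40 F [1.  2.5 0.7] M [ 0.44 -0.11 -0.03] g15.1
125.4 False [0.62 2.68 1.04] t17.38 [561.55  76.83 125.3 ] yaw-58.40 F [0.5 3.4 0.6] M [ 0.41 -0.07  0.04] g14.6
124.4 False [0.75 2.82 1.49] t17.73 [561.57  76.86 124.36] yaw-58.40 F [0.2 3.2 0.9] M [ 0.43 -0.03 -0.01] g15.1
123.4 False [0.79 2.57 1.39] t18.07 [561.57  76.82 123.36] yaw-58.40 F [0.6 2.6 1.3] M [ 0.52 -0.08 -0.03] g15.1
122.4 False [0.96 2.72 1.55] t18.43 [561.55  76.83 122.33] yaw-58.40 F [1.5 2.7 2. ] M [ 0.51 -0.07 -0.07] g15.2
121.7 False [0.5  2.67 1.42] t18.77 [561.57  76.79 121.66] yaw-58.40 F [0.4 4.  1.1] M [ 0.49 -0.1  -0.06] g15.0
121.2 False [0.58 2.91 1.7 ] t19.12 [561.58  76.81 121.23] yaw-58.40 F [-0.2  2.1  0.9] M [ 0.5  -0.09 -0.02] g14.8
120.8 False [0.53 3.01 2.33] t19.48 [561.59  76.82 120.89] yaw-58.40 F [0.8 3.1 2.2] M [ 0.54  0.01 -0.04] g14.8
120.4 False [-0.17  3.01  3.48] t19.82 [561.57  76.85 120.58] yaw-58.40 F [-0.3  2.2  3.7] M [ 0.54  0.1  -0.04] g15.0
120.1 False [-0.41  3.04  5.09] t20.18 [561.6   76.82 120.36] yaw-58.40 F [-0.6  2.7  5.1] M [ 0.52  0.14 -0.02] g15.3
```

The floor is felt at z≈120.9, so the knob is home. Next I release, retract and check.

Run:
```python
from h import *
import pickle
arm.grip(85); arm.wait(.2); st('open')
arm.movel([561.5,76.8,180],R(-58.4),max_speed=60,threshold=10); st('up')
arm.move_to([530,75,260],R(0,-1)); arm.wait(.2); st()
O=[]
for n,k in (('w2','wrist'),):
    c=cap(k,n)
    v,u=np.mgrid[0:384,0:512]; px=np.c_[u.ravel(),v.ravel()]
    P=depthpt(c,px); 
    m=(np.linalg.norm(P[:,:2]-[561,76],axis=1)<45)&(P[:,2]>118)&(P[:,2]<145)&(c['range_z'].ravel()>0)
    q=P[m]; X=q[:,:2]-q[:,:2].mean(0); w,V=np.linalg.eigh(X.T@X)
    print(n,m.sum(),q.mean(0).round(1),np.median(q[:,2]),'rect',cv2.minAreaRect(q[:,:2].astype(np.float32)),'pca',np.degrees(np.arctan2(V[1,1],V[0,1])))
cap('side','s2')
```

```text
open t21.05 [561.57  76.81 120.15] yaw-58.40 F [ 0.6 -0.4 -1. ] M [ 0.02  0.02 -0.03] g84.8
up t22.20 [561.2   76.77 179.36] yaw-58.40 F [ 0.1 -0.4 -0.2] M [-0.02  0.    0.05] g85.2
 t23.36 [529.87  74.97 259.14] yaw-0.03 F [ 0.5  0.9 -0.4] M [ 0.01 -0.02 -0.01] g85.0
w2 940 [560.1  76.6 124.2] 124.63367449842224 rect ((561.6359252929688, 76.37028503417969), (16.550193786621094, 48.19976043701172), 31.15544891357422) pca 121.59675177709482
```

View pics/w2.png

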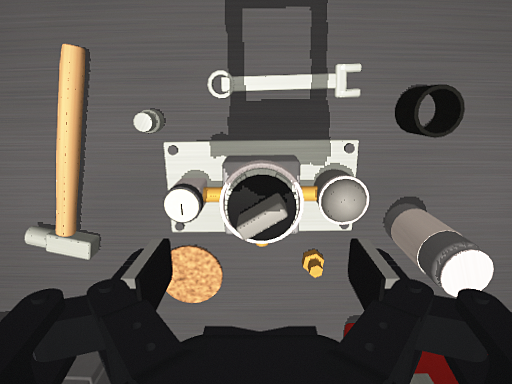

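View pics/s2.png

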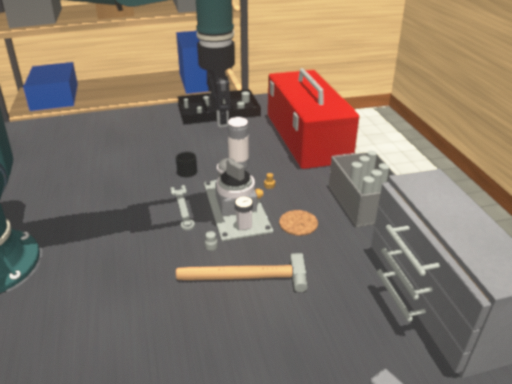

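In the wrist view the bar at (262,218) now lies at -58.4°, and its top is at 124.6 mm, against 125.5 mm before from the same pose. The knob is therefore home. The can, collar, hammer, wrench, socket, fitting and disc appear at the same pixels as before.

```bash
python3 -c "
from plant import arm
arm.close_job()"
```

```text
the job is handed in; nothing more can be done
```

The valve is now in its working position and the job is handed in. It took about 23 s of robot time; no verdict is reported.

- **What I did:** I gripped the bar knob and pulled it up about 12 mm, and felt the upper stop at +14 mm. I turned it clockwise, then searched along the tooth tops with a push of about 5.5 N. The push dropped to 2.9 N once the knob had turned about 59°. I pushed it down into the notch, felt the floor at the home height, and let go. The highest mean downward push I measured was about 5.6 N.
- **Last checks:** The bar has turned about 60° (1.04 rad). Its top is 124.6 mm above the bench, against 125.5 mm before from the same viewpoint. The gripper is clear, and the other things on the bench look unmoved in the pictures.
- **What disagreed:** Triangulating the bar's top from two views gave 115–120 mm, while the range readings gave about 125 mm. I used the range readings, and the contacts felt at home, at the tooth tops and at the upper stop agreed with them. The ring's position was never measured directly, only judged from the force.

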